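# Seat the reference block and hold a typing plate square in the reader stage's corner

## Robot

A 7-joint arm with a two-finger parallel gripper is mounted at the origin on the work surface. World frame = base frame: x ahead of the robot, y to its left, z up, the work surface at z = 0. Lengths are in m, angles in rad, forces in N, time in s.
With the tool pointing down it reaches from about 0.425 to 0.825 m from the base axis. Payload 3.6 kg.
Tool frame: the origin (TCP) lies at the very end of the fingers, on their centre line; the grasp point (between the pads) lies 19 mm behind it; z points along the fingers, y is the line along which they close (so a half turn about z gives the same grasp; the last joint's range is limited). The gripper opens to 85 mm and grips with 20 to 120 N. Pads are 22 mm wide; open, the fingers measure 114 mm over their backs; the gripper's body (76 mm by 85 mm) begins 54 mm behind the grasp point. The pads swing forward as they close: fully open they stand 13 mm farther back than shut.
Start: joints at [1.25, 0.615, -0.013, 1.423, 0.008, 1.103, -0.04], TCP at [0.189, -0.622, 0.231] pointing down, gripper open.
Joint ranges: [-3.12, 3.12], [-0.3, 2.06], [-1.34, 1.32], [0.26, 2.42], [-1.36, 4.5], [0.01, 1.98], [-2.84, 2.84]. Speed limits (rad/s): [2.79, 2.79, 3.14, 3.14, 3.14, 3.14, 3.14].

## Interface

Orientations are given as a unit quaternion [x, y, z, w].
In Python, from rig import sensors, viewer, job gives the robot as it stands.
- The arm moves only by the shell command python3 -m creep 'ROWS' [FORCE]. ROWS is JSON, a list of rows, each a list of 3 entries, a list of its own where there are three numbers: the shift along the world's x, y, z in units of 25 mm (1.0 is 25 mm), then the turn about the world's z in units of 6 degrees (1.0 is 6 degrees), then the finger opening in mm, from 0 to 85.4. A call has 1 to 20 rows; each row shifts and turns the commanded pose from where the row before left it; what a row does not reach is not made up. A row lasts 1/12 s, in which the tool goes at most 41.7 mm and 7.16 degrees, less where a joint would pass 70% of its speed; a pose out of reach is approached as far as the arm can. A call is refused whole if a number of a shift passes 1 or a number of a turn 1, either way. A call with a gripper value outside its range is refused whole. The fingers move at their own pace and stop on an object; FORCE is the grip in N (left out, the last holds). Time passes only in rows, so rows that do not move let the fingers close. It gives the time, the measured TCP pose, the force, the opening and the grip force at its end, in the units of the state.
- sensors.get_state(): the state, without advancing time (a new reading comes with each control period).
- viewer.capture(name): name is "side" or "top" or "wrist"; returns the picture (420x560x3 uint8, blue, green, red); there is no depth.
- viewer.camera_params(name): a dict with "K" (3x3 intrinsics, pixels), "R" (3x3) and "t" (3): a world point X has camera coordinates R X + t. Camera axes: x right, y down, z forward; pixel columns grow to the right and rows downward; lengths in m; the calibration is good to about 2 mm. A picture is of the moment at which its call begins: read the wrist's pose just before it. camera_params takes no time and is no camera call; for the wrist camera it gives the pose at the moment of the call.
- job.sign_off(): hands the job in; it is judged then, once.
The state is a dict: "t": time; "q": joint angles; "joint_vel": joint speeds; "joint_efforts": joint torques, N m; "eef_pos": TCP position; "eef_rot": TCP orientation; "contact_force": force on the tool from outside, world axes, zero at the start; "moment": the same for the moment, N m; "width": finger opening in m; "finger_force": force on a finger pad.
Only numpy, scipy, OpenCV 4.12 (cv2) and the standard library are available. Lean on these libraries where they do the work, as an engineer would, in place of code of your own. Each camera call takes 0.05 s, during which the arm holds its last target. There are 200 camera calls.

## Task

Get the blood-typing plate ready for its reading: first plug the orange-headed reference block fully home into the square socket on the grey reading stage. Then take the white typing plate by its black grip, lay it flat on the stage with its long edge towards the far green stop, and push it into the corner until its long edge touches the far stop and its short edge touches the side stop; the program finishes while still gripping it and pressing it squarely against both. Leave the blue-headed spare block, the two dropper bottles and the blue vial where they stand.

Things in the scene. Friction and masses are not known exactly. Their poses are not given: they have to be found in the camera images.
- stage: grey slide-coated (low friction, as its stops) reading stage, fixed (place and yaw vary): slab 180 (x) x 230 (y) x 12 mm high; origin at the centre of its underside; +x is its far side, +y its left. Green stops at its far and left sides form an inside corner; a plate pressed home there has its origin at x 30, y 35, z 12 mm in this frame (white rectangle). Socket block at its near right corner.
- stop_far: far stop: rigid green steel bar on the stage along the stage's y, 12 x 180 x 24 mm high, its top 36 mm above the table. Origin at the centre of its underside, axes as the stage. Its inner face (-x side), which the plate's long edge must touch, is at x = 75 mm in the stage's frame.
- stop_side: side stop: rigid green steel bar on the stage along the stage's x, 120 x 12 x 24 mm high, its top 36 mm above the table. Origin at the centre of its underside, axes as the stage. Its inner face (-y side), which the plate's short edge must touch, is at y = 100 mm in the stage's frame.
- socket_hole0 (a point): centre of the mouth of the square hole in the top of the black socket block (44 x 44 x 28 mm, top 40 mm above the table), at x -62, y -89 mm in the stage's frame; axes as the stage. Hole 24 mm square along the stage's x and y, 2 mm chamfer, 26 mm deep. Home: the block's head rests on the socket block's top, its foot 24 mm below the mouth.
- plug: orange-headed reference block, 60 g, 48 mm tall, standing upright: 19 mm square nose (0 to 4 mm above the foot), grey 22 mm square shaft (to 24 mm), orange 30 mm square head (24 to 48 mm), sides parallel. Origin at the centre of the foot's underside, z up, x and y square to its sides; any quarter turn fits. Grip high on the head: fingertips 3 mm or more above its underside clear the socket block.
- spare: blue-headed spare block, same shape as the reference block with a blue head; it is not needed and must be left standing where it is. The two may have changed places. Origin at the centre of its foot's underside.
- plate: white typing plate, wells some red: slab 90 (x) x 130 (y) x 14 mm high, with a black grip rib on its middle, 14 mm wide (x), 70 mm long (y), 14 to 50 mm above the underside: pinch across the 14 mm. Origin at the centre of the underside, z up; starts flat on the table. Symmetric: either long edge may go to the far stop. About 250 g (varies).
- dropper_a: white dropper bottle with red cap, 25 mm across, 75 mm tall, standing; origin at the centre of its underside. Leave alone.
- dropper_b: white dropper bottle with blue cap, 25 mm across, 75 mm tall, standing; origin at the centre of its underside. Leave alone.
- vial: blue vial, 34 mm across, 100 mm tall, standing; origin at the centre of its underside. Leave alone.
Not all that is in view belongs to the job. Several things look just like the plug: the one meant starts farthest to the robot's left. There is more than one size of the plate; the one meant has the size given above.

How it is judged:
By the outcome, as a careful person would: the job done as asked, in the order asked, and still so for the second after the job is handed in, while the arm keeps its last pose, push and grip.
It also fails if it takes over 72 s, if anything falls off the work surface, if the arm or the gripper's body presses on something with over 40 N, if the wrist force passes 120 N, or if a joint passes its speed limit or range.

## Working session

There is one attempt and no reset: what is moved stays moved. The work goes in short steps, Python scripts to look and compute and a shell command to move; the robot and the scene stay as the last step left them, time stands still between calls to the robot, and variables do not carry over. Pictures are saved under pics/ and viewed, at most 11 in all, crops included, and the job is handed in when it is done.

```bash
mkdir -p pics; ls
python3 - <<'E'
from rig import sensors, viewer
import cv2,numpy as np
s=sensors.get_state(); print(s)
for n in("top","side"):
    im=viewer.capture(n); cv2.imwrite(f"pics/{n}0.png",im)
    p=viewer.camera_params(n); print(n,np.round(p["K"],1).tolist(),np.round(p["R"],3).tolist(),np.round(p["t"],3).tolist())
E
```

```text
pics
{'t': 0.0, 'q': array([ 1.24950388,  0.6159111 , -0.01264476,  1.42494897,  0.0081254 ,
        1.1033728 , -0.04037059]), 'joint_vel': array([-1.77537700e-03, -7.21173901e-04, -1.41880775e-04,  1.40567584e-04,
        5.87607387e-05,  1.72810905e-03,  1.14474299e-03]), 'joint_efforts': array([-5.07380282e-04, -4.69208443e+01,  2.59308787e-01, -1.71031988e+01,
        9.98702366e-03,  9.63557395e-03, -1.64099134e-06]), 'eef_pos': array([ 0.18864187, -0.62120959,  0.23012674]), 'eef_rot': array([ 9.89146381e-01,  1.46927740e-01, -2.12004501e-04, -1.27735981e-03]), 'contact_force': array([-0.30580953,  0.38024028,  0.42163173]), 'moment': array([-0.04075849, -0.02558347, -0.0104185 ]), 'finger_force': 0.0, 'width': 0.08530307473821865}
top [[381.7, 0.0, 277.1], [0.0, 381.7, 203.4], [0.0, 0.0, 1.0]] [[-0.029, -1.0, 0.006], [-0.994, 0.028, -0.103], [0.103, -0.009, -0.995]] [0.015, 0.549, 0.981]
side [[460.4, 0.0, 278.8], [0.0, 460.4, 204.8], [0.0, 0.0, 1.0]] [[-0.904, -0.428, -0.002], [-0.25, 0.531, -0.81], [0.347, -0.731, -0.587]] [0.493, 0.185, 0.883]
```

View pics/top0.png

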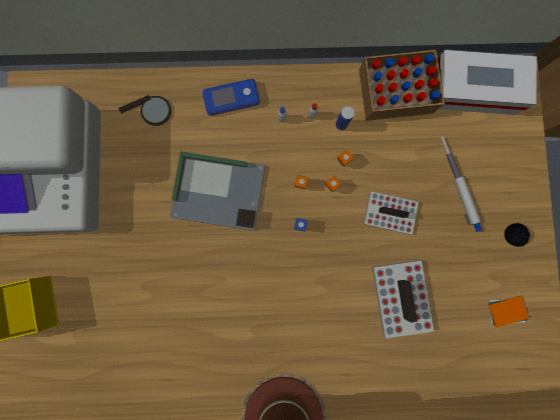

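View pics/side0.png

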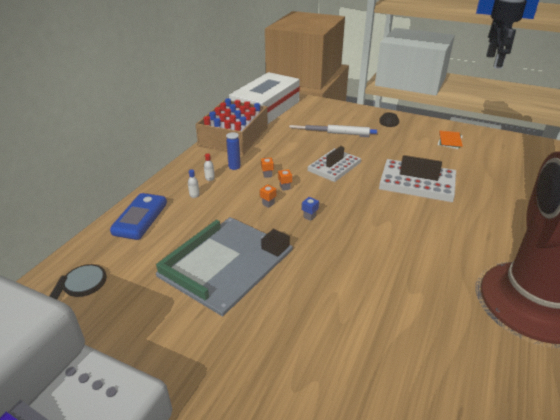

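The top view shows three orange-headed lookalikes for the plug at (302,182), (333,184) and (345,158). The leftmost is (302,182), so I choose that one. The blue spare is at (301,225). Two plates are visible: a small one at (391,213), about 50x35 px or 130x90 mm, which is the one meant, and a large one at (404,300) that is too big. The stage is around (218,190), with its socket at (246,217).

```bash
cat > h.py <<'E'
import cv2,numpy as np
from rig import sensors,viewer
from scipy.spatial.transform import Rotation as Ro
def ray(p,uv,z):
    K,R,t=map(np.array,(p["K"],p["R"],p["t"])); uv=np.atleast_2d(uv).astype(float)
    d=np.c_[uv,np.ones(len(uv))]@np.linalg.inv(K).T@R; c=-R.T@t
    return (c+d*((z-c[2])/d[:,2])[:,None])[:,:2]
def proj(p,X):
    X=np.atleast_2d(X)@np.array(p["R"]).T+np.array(p["t"]); x=X@np.array(p["K"]).T; return x[:,:2]/x[:,2:]
def blobs(m,amin):
    cs,_=cv2.findContours(m.astype(np.uint8),cv2.RETR_EXTERNAL,cv2.CHAIN_APPROX_NONE)
    return [c[:,0] for c in cs if cv2.contourArea(c)>amin]
def rect(p,c,z):
    w=ray(p,c,z); (cx,cy),(a,b),th=cv2.minAreaRect((w*1000).astype(np.float32))
    return np.round([cx,cy,a,b,th],1)
def tool():
    s=sensors.get_state(); r=Ro.from_quat(s["eef_rot"]).as_matrix()
    return s,np.degrees(np.arctan2(r[1,1],r[0,1]))
E
python3 - <<'E'
from h import *
im=cv2.imread("pics/top0.png"); p=viewer.camera_params("top")
h=cv2.cvtColor(im,cv2.COLOR_BGR2HSV); H,S,V=cv2.split(h)
print("tool yaxis deg",tool()[1])
for n,m,z,a in(("orange",(H<14)&(S>200)&(V>120),.048,40),("blue",(H>105)&(H<130)&(S>140)&(V>60),.048,40),("green",(H>40)&(H<95)&(S>70)&(V<130),.036,100),("white",(S<50)&(V>130),.014,300),("black",(V<45),.04,100)):
    for c in blobs(m,a):
        if 150<c[:,0].mean()<450 and 90<c[:,1].mean()<340: print(n,c.mean(0).round(),rect(p,c,z))
cv2.imwrite("pics/c1.png",cv2.resize(im[90:250,160:440],None,fx=2.8,fy=2.8,interpolation=cv2.INTER_CUBIC))
E
```

```text
tool yaxis deg -73.10527456177432
blue [300. 224.] [492.  -59.2  25.8  27.9  76.8]
blue [434.  95.] [ 829.4 -429.4   19.6   24.6   22.3]
blue [230.  96.] [838.8 115.3  70.4 141.4  11.5]
green [199. 166.] [616.1 177.8 175.7 129.4  79.5]
white [402. 299.] [ 290.9 -324.3  183.1  126.9    6.2]
white [386. 216.] [ 518.6 -306.   128.5   89.3   75.8]
white [211. 178.] [624.  176.9 100.4  84.9  79.6]
black [407. 300.] [ 291.  -324.7  103.5   30.9    6.2]
black [246. 218.] [513.1  82.1  42.   41.6  79.6]
black [394. 212.] [ 518.4 -303.9   75.4   16.2   75. ]
```

View pics/c1.png

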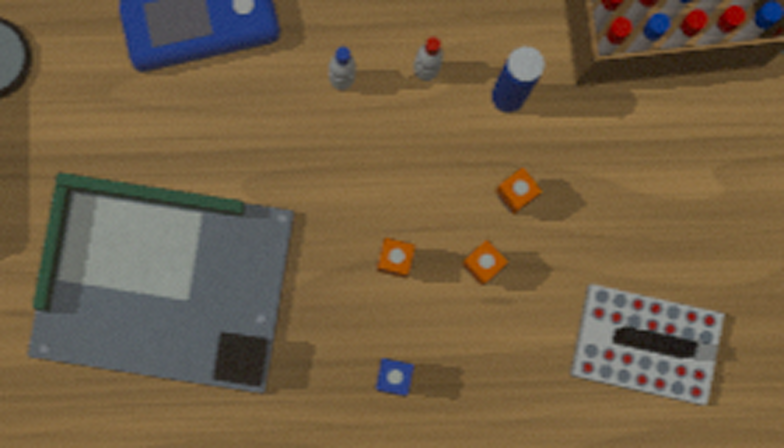

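The crop confirms it: the plug is at crop (396,257), alone and leftmost. The stage is turned about -10°, with its far stop along the top and its side stop at the left. The plate is at crop (650,343), at roughly -14°.

Run:
```python
from h import *
im=cv2.imread("pics/top0.png"); p=viewer.camera_params("top")
h=cv2.cvtColor(im,cv2.COLOR_BGR2HSV); H,S,V=cv2.split(h)
print(h[184,302],h[180,299])
for c in blobs((H<14)&(S>190)&(V>150),30):
    if 250<c[:,0].mean()<380 and c[:,1].mean()<250: print(c.mean(0).round(),rect(p,c,.048))
w=viewer.camera_params("wrist"); s,_=tool(); r=Ro.from_quat(s["eef_rot"]).as_matrix()
R,t=np.array(w["R"]),np.array(w["t"]); print("cam in tool",(r.T@(-R.T@t-s["eef_pos"])).round(3),"\n",(r.T@R.T).round(2),w["K"][0])
```

```text
[ 14 212 162] [ 13  90 151]
cam in tool [ 0.073 -0.    -0.142] 
 [[ 0.   -0.96 -0.29]
 [ 1.    0.    0.  ]
 [-0.   -0.29  0.96]] [291.81950875   0.         279.60073286]
```

```bash
python3 -m creep '[[[0.7,0.95,0],0.5,60],[[0.7,0.95,0],0.5,60],[[0.7,0.95,0],0.5,60],[[0.7,0.95,0],0.5,60],[[0.7,0.95,0],0.5,60],[[0.7,0.95,0],0.5,60],[[0.7,0.95,0],0.5,60],[[0.7,0.95,0],0.5,60],[[0.7,0.95,0],0.5,60],[[0.7,0.95,0],0.5,60],[[0.7,0.95,0],0.5,60],[[0.7,0.95,0],0.5,60],[[0.7,0.95,0],0.5,60],[[0.7,0.95,0],0.5,60],[[0.7,0.95,0],0.5,60],[[0.7,0.95,0],0.5,60],[[0.7,0.95,0],0.5,60],[[0.7,0.95,0],0.5,60],[[0.7,0.95,0],0.5,60],[[0.7,0.95,0],0.5,60]]'
python3 -m creep '[[[0.7,0.7,0],0,60],[[0.7,0.7,0],0,60],[[0.7,0.7,0],0,60],[[0.2,0.4,0],0,60],[[0,0,0],0,60],[[0,0,0],0,60],[[0,0,0],0,60]]'
python3 - <<'E'
from h import *
s,a=tool(); p=viewer.camera_params("wrist"); im=viewer.capture("wrist"); cv2.imwrite("pics/w1.png",im)
print(s["eef_pos"],a,s["width"],s["contact_force"])
H,S,V=cv2.split(cv2.cvtColor(im,cv2.COLOR_BGR2HSV))
for c in blobs((H<18)&(S>190)&(V>140),100): print(c.mean(0).round(),rect(p,c,.048))
E
```

```text
t: 1.77
eef_pos: [0.5392, -0.1458, 0.2309]
eef_rot: [0.782, 0.623, -0.0, -0.0]
contact_force: [0.4, -0.0, 0.1]
width: 0.0597
finger_force: 0.0
t: 2.35
eef_pos: [0.5951, -0.0865, 0.231]
eef_rot: [0.784, 0.621, -0.001, 0.0]
contact_force: [0.3, -0.0, 0.4]
width: 0.0604
finger_force: 0.0
[ 0.59510481 -0.08654175  0.23096982] -13.241733281297204 0.0604190957184601 [ 0.2840885  -0.01391702  0.44753232]
[528. 332.] [ 871.8 -347.1   18.9   20.    34.5]
[496. 315.] [ 831.  -310.    20.3   19.1   89.4]
[525. 307.] [ 868.6 -307.1   19.8   19.5   20.8]
[355. 249.] [ 663.8 -178.2   29.6   35.9   34.4]
[293. 237.] [ 597.4 -144.3   32.6   32.2   41.3]
[477. 168.] [ 813.9 -110.    13.8   12.    87.7]
[283. 169.] [604.  -63.2  30.2  29.   76.3]
```

View pics/w1.png

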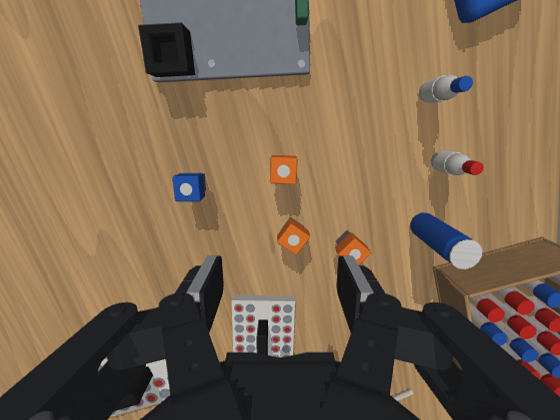

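The wrist view shows the plug at (283,169), the two lookalikes at (293,240) and (353,250), the blue spare at (188,188) and the socket at (165,50). I'll move closer over the plug and measure once more.

```bash
python3 -m creep '[[[0.36,0.94,-0.8],-0.08,60],[[0,0,-0.8],0,60],[[0,0,-0.8],0,60],[[0,0,-0.8],0,60],[[0,0,0],0,60],[[0,0,0],0,60],[[0,0,0],0,60]]' | head -3
cat > m.py <<'E'
from h import *
def look(n):
    s,a=tool(); p=viewer.camera_params("wrist"); im=viewer.capture("wrist"); cv2.imwrite(f"pics/{n}.png",im)
    print(s["t"],s["eef_pos"].round(4),round(a,2),s["width"].round(4),s["contact_force"].round(1))
    return p,im,cv2.split(cv2.cvtColor(im,cv2.COLOR_BGR2HSV))
E
python3 - <<'E'
from m import *
p,im,(H,S,V)=look("w2")
for c in blobs((H<18)&(S>190)&(V>140),300): print(c.mean(0).round(),rect(p,c,.048))
for c in blobs((V<45),300): print("black",c.mean(0).round(),rect(p,c,.040))
E
```

```text
t: 2.98
eef_pos: [0.6059, -0.062, 0.1526]
eef_rot: [0.786, 0.618, 0.001, 0.001]Traceback (most recent call last):
  File "<stdin>", line 2, in <module>
  File "m.py", line 4, in look
    print(s["t"],s["eef_pos"].round(4),round(a,2),s["width"].round(4),s["contact_force"].round(1))
                                                  ^^^^^^^^^^^^^^^^
AttributeError: 'float' object has no attribute 'round'
```

```bash
sed -i 's/s\["width"\].round(4)/round(s["width"],4)/' m.py
python3 - <<'E'
from m import *
p,im,(H,S,V)=look("w2")
for c in blobs((H<18)&(S>190)&(V>140),300): print(c.mean(0).round(),rect(p,c,.048))
for c in blobs((V<45),300): print("black",c.mean(0).round(),rect(p,c,.040))
E
```

```text
3.0333 [ 0.6062 -0.0617  0.153 ] -13.66 0.0602 [-0.6  1.2 -0.6]
[293. 289.] [ 598.3 -142.    36.5   34.3   41.7]
[278. 211.] [605.1 -61.5  33.1  28.3  75.4]
black [282. 360.] [ 572.  -209.   206.5  650.2   76.3]
black [127.  64.] [517.4  81.9  46.2  53.1  79.6]
```

```bash
python3 -m creep '[[[-0.03,-0.05,-0.8],0,60],[[0,0,-0.8],0,60],[[0,0,-0.8],0,60],[[0,0,-0.8],0,60],[[0,0,-0.8],0,60],[[0,0,-0.6],0,60],[[0,0,-0.4],0,60],[[0,0,0],0,60],[[0,0,0],0,60],[[0,0,0],0,20],[[0,0,0],0,20],[[0,0,0],0,20],[[0,0,0],0,20],[[0,0,0],0,20],[[0,0,0],0,20]]' 50
python3 -m creep '[[[0,0,0.4],0,20],[[0,0,0.8],0,20],[[0,0,0.8],0,20],[[0,0,0.8],0,20],[[0,0,0],0,20],[[0,0,0],0,20]]'
python3 - <<'E'
from m import *
p,im,(H,S,V)=look("w3")
for c in blobs((H<18)&(S>190)&(V>140),300): print(c.mean(0).round(),rect(p,c,.048+sensors.get_state()["eef_pos"][2]-.027))
for c in blobs((V<45),300): print("black",c.mean(0).round(),rect(p,c,.040))
E
```

```text
t: 4.33
eef_pos: [0.6056, -0.0622, 0.0278]
eef_rot: [0.786, 0.618, 0.001, 0.001]
contact_force: [-0.5, -0.6, 5.5]
width: 0.0291
finger_force: 50.0
t: 4.83
eef_pos: [0.6053, -0.0622, 0.0976]
eef_rot: [0.786, 0.618, 0.001, 0.001]
contact_force: [-0.6, -0.3, -1.3]
width: 0.0289
finger_force: 49.5
4.8333 [ 0.6053 -0.0622  0.0976] -13.59 0.0289 [-0.6 -0.3 -1.3]
[284. 295.] [603.9 -70.7  62.6  31.6  83.3]
black [280. 361.] [ 582.4 -160.5  164.9  509.2   76.4]
black [85. 45.] [518.6  81.3  47.2  55.5  79.6]
```

View pics/w3.png

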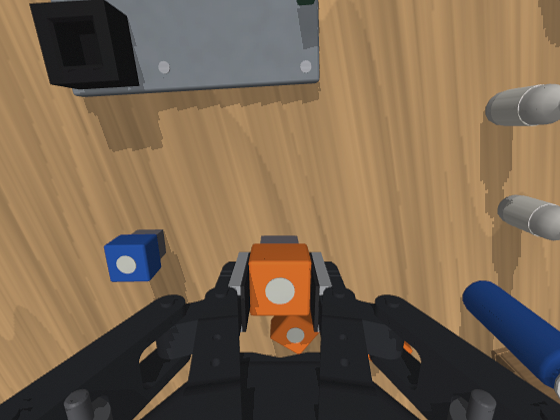

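The plug is held squarely: its head is between the pads, with the dot at (280,291). The socket is at (85,45). I'll move beside it so the camera looks down into the hole.

```bash
python3 -m creep '[[[-0.5,0.5,0.6],0.1,20],[[-0.6,0.6,0.6],0.1,20],[[-0.6,0.6,0],0.1,20],[[-0.6,0.6,0],0.1,20],[[-0.6,0.6,0],0.13,20],[[-0.6,0.4,0],0,20],[[-0.2,0,0],0,20],[[0,0,0],0,20],[[0,0,0],0,20],[[0,0,0],0,20]]'
python3 - <<'E'
from m import *
p,im,(H,S,V)=look("w4")
z=sensors.get_state()["eef_pos"][2]
print("blk",[rect(p,c,.040) for c in blobs((V<60),600)], "hole?",[ (c.mean(0).round(),rect(p,c,.040)) for c in blobs((V<25),200)])
for c in blobs((S<60)&(V>120),50):
    m=c.mean(0)
    if 230<m[0]<330 and m[1]>230: print("dot",m,ray(p,m,z+.0205))
E
```

```text
t: 5.72
eef_pos: [0.5132, 0.019, 0.1259]
eef_rot: [0.769, 0.639, 0.0, 0.0]
contact_force: [-0.3, -0.5, -1.2]
width: 0.029
finger_force: 49.5
5.7167 [0.5132 0.019  0.1259] -10.54 0.029 [-0.3 -0.5 -1.2]
blk [array([ 490. , -104.6,  188.4,  581.8,   79.6]), array([512.8,  84.6,  42.5,  43.6,  79.6]), array([649.6, 114.8,  68.8,  16.2,  85.5])] hole? []
dot [279.52631579 290.43421053] [[0.51275676 0.0171696 ]]
```

View pics/w4.png

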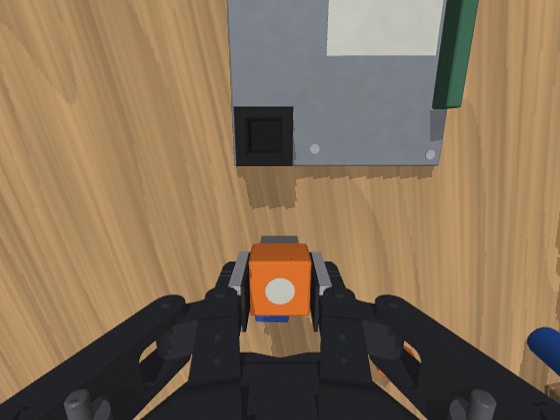

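The socket is clear, with its hole at (265,136). Relative to the plug's dot it is straight ahead, 67.4 mm in y (2.70 units).

```bash
python3 -m creep '[[[0,0.7,0],0.02,20],[[0,0.7,0],0,20],[[0,0.7,0],0,20],[[0,0.6,0],0,20],[[0,0,-0.6],0,20],[[0,0,-0.8],0,20],[[0,0,-0.4],0,20],[[0,0,-0.2],0,20],[[0,0,-0.2],0,20],[[0,0,-0.2],0,20],[[0,0,0],0,20],[[0,0,0],0,20]]'
python3 - <<'E'
from m import *
look("w5")
E
```

```text
t: 6.77
eef_pos: [0.5124, 0.0877, 0.0665]
eef_rot: [0.768, 0.641, 0.0, 0.0]
contact_force: [-0.3, 0.3, -0.7]
width: 0.0291
finger_force: 49.5
6.7667 [0.5124 0.0877 0.0665] -10.31 0.0291 [-0.3  0.3 -0.7]
```

View pics/w5.png

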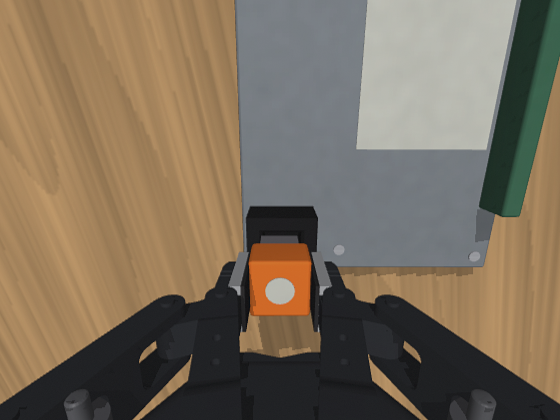

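The plug sits over the hole with its nose at the mouth and no contact force. I'll trim by -1.3 mm in y and +0.8 mm in x, then lower gently.

```bash
python3 -m creep '[[[0.03,-0.05,0],0,20],[[0,0,0],0,20],[[0,0,-0.15],0,20],[[0,0,-0.1],0,20],[[0,0,0],0,20],[[0,0,0],0,20]]'; python3 -m creep '[[[0,0,-0.15],0,20],[[0,0,-0.15],0,20],[[0,0,-0.1],0,20],[[0,0,0],0,20],[[0,0,0],0,20]]'
```

```text
t: 7.32
eef_pos: [0.5128, 0.0866, 0.0598]
eef_rot: [0.768, 0.641, -0.0, -0.0]
contact_force: [-0.2, -1.0, -1.4]
width: 0.0288
finger_force: 49.6
t: 7.73
eef_pos: [0.5128, 0.0865, 0.0498]
eef_rot: [0.768, 0.641, -0.0, -0.0]
contact_force: [-0.2, -0.7, -1.4]
width: 0.0288
finger_force: 49.6
```

Sliding freely. Home is at TCP z ≈ 0.044.

```bash
python3 -m creep '[[[0,0,-0.1],0,20],[[0,0,-0.1],0,20],[[0,0,-0.1],0,20],[[0,0,0],0,20],[[0,0,0],0,20],[[0,0,0],0,20]]'
```

```text
t: 8.23
eef_pos: [0.5128, 0.0866, 0.0438]
eef_rot: [0.768, 0.641, 0.0, 0.0]
contact_force: [-1.5, -0.5, 10.4]
width: 0.0288
finger_force: 50.8
```

```bash
python3 -m creep '[[[0,0,0],0,50],[[0,0,0],0,50],[[0,0,0],0,50],[[0,0,0.4],0,50],[[0,0,0.8],0,50],[[0,0,0.9],0,50],[[0,0,0.9],0,50],[[0,0,0.9],0,50],[[0,0,0.9],0,50],[[0,0,0],0,50],[[0,0,0],0,50]]'
python3 - <<'E'
from m import *
p,im,(H,S,V)=look("w6")
E
python3 -m creep '[[[0,-0.6,0],-0.1,50],[[0,-0.9,0],-0.1,50],[[0,-0.9,0],-0.1,50],[[0,-0.9,0],-0.1,50],[[0,-0.9,0],-0.1,50],[[0,-0.9,0],-0.1,50],[[0,-0.9,0],0,50],[[0,-0.9,0],0,50],[[0,-0.9,0],0,50],[[0,-0.9,0],0,50],[[0,-0.9,0],0,50],[[0,-0.9,0],0,50],[[0,-0.9,0],0,50],[[0,-0.9,0],0,50],[[0,-0.9,0],0,50],[[0,-0.9,0],0,50],[[0,-0.9,0],0,50],[[0,-0.6,0],0,50],[[0,0,0],0,50],[[0,0,0],0,50]]'
python3 - <<'E'
from m import *
p,im,(H,S,V)=look("w7")
for c in blobs((V<50),300): print("black",c.mean(0).round(),rect(p,c,.050))
m=cv2.morphologyEx(((S<60)&(V>90)).astype(np.uint8),cv2.MORPH_CLOSE,np.ones((15,15)))
for c in blobs(m,2000): print("white",c.mean(0).round(),rect(p,c,.014))
a=cv2.imread("pics/w6.png"); cv2.imwrite("pics/w67.png",cv2.resize(np.hstack([a,im]),(800,300)))
E
```

```text
t: 9.15
eef_pos: [0.5136, 0.0867, 0.1641]
eef_rot: [0.768, 0.641, 0.001, 0.001]
contact_force: [0.2, 0.2, -0.2]
width: 0.05
finger_force: 0.0
9.15 [0.5136 0.0867 0.1641] -10.3 0.05 [ 0.2  0.2 -0.2]
t: 10.87
eef_pos: [0.5122, -0.3031, 0.1614]
eef_rot: [0.788, 0.616, -0.0, -0.001]
contact_force: [-0.6, 0.1, 0.4]
width: 0.0499
finger_force: 0.0
10.8667 [ 0.5122 -0.3031  0.1614] -13.95 0.0499 [-0.6  0.1  0.4]
black [281. 360.] [ 474.4 -446.7  207.   645.6   76.4]
black [ 65. 279.] [ 289.4 -322.7  141.5   29.3    6.5]
black [287. 206.] [ 518.8 -302.4   72.1   12.6   76.1]
white [105. 264.] [ 312.5 -323.3  256.   148.4    0.5]
white [298. 211.] [ 529.7 -333.3  180.1  127.1   76.1]
```

View pics/w67.png

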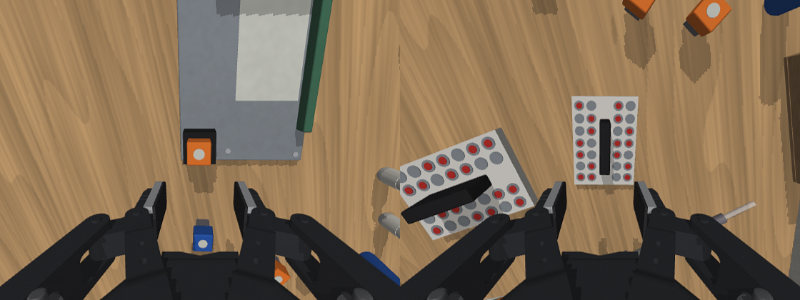

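The left half shows the plug seated in the socket at half-scale (199,150). The right half shows the plate's rib in front of the fingers at (605,147), at -13.9°, which matches the tool.

```bash
python3 -m creep '[[[0.26,0.03,-0.6],0,50],[[0,0,-0.9],0,50],[[0,0,-0.9],0,50],[[0,0,-0.9],0,50],[[0,0,-0.9],0,50],[[0,0,-0.8],0,50],[[0,0,-0.4],0,50],[[0,0,-0.22],0,50],[[0,0,0],0,50],[[0,0,0],0,50],[[0,0,0],0,5],[[0,0,0],0,5],[[0,0,0],0,5],[[0,0,0],0,5],[[0,0,0],0,5],[[0,0,0],0,5],[[0,0,0],0,5]]' 80
python3 -m creep '[[[0,0,0.2],0,5],[[0,0,0.4],0,5],[[0,0,0.8],0,5],[[0,0,0.8],0,5],[[0,0,0.8],0,5],[[0,0,0],0,5],[[0,0,0],0,5],[[0,0,0],0,5]]'
```

```text
t: 12.33
eef_pos: [0.5198, -0.303, 0.0233]
eef_rot: [0.788, 0.616, 0.0, 0.001]
contact_force: [-0.0, -0.0, 6.2]
width: 0.0129
finger_force: 80.1
t: 13.0
eef_pos: [0.5183, -0.3024, 0.096]
eef_rot: [0.787, 0.616, -0.001, -0.001]
contact_force: [-0.9, -0.8, -4.2]
width: 0.0128
finger_force: 78.9
```

```bash
python3 -m creep '[[[0,0.4,0.4],0.03,5],[[0.1,0.7,0.4],0.03,5],[[0.2,0.9,0.4],0.03,5],[[0.2,0.9,0],0.03,5],[[0.2,0.9,0],0.03,5],[[0.2,0.9,0],0.03,5],[[0.2,0.9,0],0.03,5],[[0.2,0.9,0],0.03,5],[[0.2,0.9,0],0.03,5],[[0.2,0.9,0],0.03,5],[[0.2,0.9,0],0.03,5],[[0.2,0.9,0],0.03,5],[[0.2,0.9,0],0.03,5],[[0.2,0.9,0],0.03,5],[[0.2,0.9,0],0.03,5],[[0.2,0.9,0],0.03,5],[[0.2,0.9,0],0.03,5],[[0.2,0.9,0],0.03,5],[[0.2,0.9,0],0.03,5],[[0,0.9,0],0.03,5]]'
python3 -m creep '[[[0.1,0.9,0],0,5],[[0,0.6,0],0,5],[[0,0.3,0],0,5],[[0,0,0],0,5],[[0,0,0],0,5],[[0,0,0],0,5]]'
python3 - <<'E'
from m import *
look("w8")
p=viewer.camera_params("top"); im=viewer.capture("top"); cv2.imwrite("pics/top8.png",im)
a=cv2.imread("pics/w8.png"); cv2.imwrite("pics/w8t.png",np.hstack([cv2.resize(a,(400,300)),cv2.resize(im[100:280,130:370],(400,300))]))
E
```

```text
t: 14.67
eef_pos: [0.6065, 0.1337, 0.1275]
eef_rot: [0.767, 0.642, 0.001, -0.001]
contact_force: [0.3, 0.6, -2.3]
width: 0.0127
finger_force: 78.8
t: 15.17
eef_pos: [0.6095, 0.1723, 0.1269]
eef_rot: [0.768, 0.64, -0.001, 0.001]
contact_force: [0.3, -0.2, -3.3]
width: 0.0123
finger_force: 78.8
15.1667 [0.6095 0.1723 0.1269] -10.43 0.0123 [ 0.3 -0.2 -3.3]
```

View pics/w8t.png

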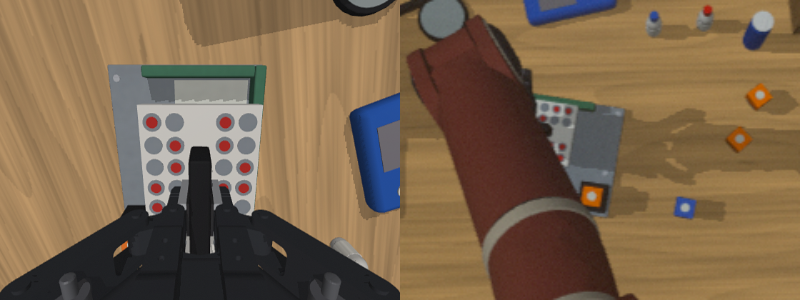

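The plate is held level and square, with its far-left corner inside the stops. The plug is seated at right-half (592,196). By my fit the plate is 12.5 mm short of the far stop and 20 mm short of the side stop, so I'll lower it here.

```bash
python3 -m creep '[[[0,0,-0.6],0,5],[[0,0,-0.8],0,5],[[0,0,-0.8],0,5],[[0,0,-0.6],0,5],[[0,0,-0.4],0,5],[[0,0,-0.2],0,5],[[0,0,-0.1],0,5],[[0,0,0],0,5],[[0,0,0],0,5],[[0,0,0],0,5]]'; python3 -m creep '[[[0,0,-0.05],0,5],[[0,0,-0.05],0,5],[[0,0,0],0,5],[[0,0,0],0,5]]'
```

```text
t: 16.1
eef_pos: [0.6101, 0.1752, 0.0406]
eef_rot: [0.768, 0.641, 0.001, 0.0]
contact_force: [0.3, -0.1, -3.1]
width: 0.0128
finger_force: 78.8
t: 16.43
eef_pos: [0.6093, 0.1748, 0.0371]
eef_rot: [0.768, 0.641, -0.0, -0.0]
contact_force: [-0.3, 0.0, -2.6]
width: 0.0124
finger_force: 78.8
```

```bash
python3 -m creep '[[[0,0,-0.05],0,5],[[0,0,-0.05],0,5],[[0,0,0],0,5],[[0,0,0],0,5],[[0,0,0],0,5]]'
```

```text
t: 16.85
eef_pos: [0.6097, 0.1749, 0.0353]
eef_rot: [0.768, 0.641, 0.0, 0.0]
contact_force: [-1.2, 0.0, 4.5]
width: 0.0128
finger_force: 79.9
```

It is resting on the stage. I'll slide it towards the corner, stopping just short.

```bash
python3 -m creep '[[[0.1,0.1,0],0,5],[[0.1,0.1,0],0,5],[[0.1,0.1,0],0,5],[[0.1,0.1,0],0,5],[[0.08,0.1,0],0,5],[[0,0,0],0,5],[[0,0,0],0,5],[[0,0,0],0,5]]'; python3 -m creep '[[[0.06,-0.01,0],0,5],[[0.06,-0.01,0],0,5],[[0.06,-0.01,0],0,5],[[0,0,0],0,5],[[0,0,0],0,5],[[0,0,0],0,5]]'
```

```text
t: 17.52
eef_pos: [0.6227, 0.188, 0.0353]
eef_rot: [0.768, 0.641, 0.002, 0.0]
contact_force: [1.4, 1.0, 5.4]
width: 0.0127
finger_force: 80.0
t: 18.02
eef_pos: [0.6256, 0.1877, 0.0353]
eef_rot: [0.768, 0.641, 0.0, -0.001]
contact_force: [-2.6, 1.4, 7.6]
width: 0.0126
finger_force: 80.3
```

```bash
python3 -m creep '[[[0.06,-0.01,0],0,5],[[0.06,-0.01,0],0,5],[[0,0,0],0,5],[[0,0,0],0,5],[[0,0,0],0,5]]'; python3 -m creep '[[[0.01,0.06,0],0,5],[[0.01,0.06,0],0,5],[[0.01,0.06,0],0,5],[[0,0,0],0,5],[[0,0,0],0,5],[[0,0,0],0,5]]'
```

```text
t: 18.43
eef_pos: [0.6256, 0.1877, 0.0353]
eef_rot: [0.767, 0.641, -0.002, -0.002]
contact_force: [-8.1, -0.0, 11.9]
width: 0.0125
finger_force: 81.0
t: 18.93
eef_pos: [0.6258, 0.1889, 0.0354]
eef_rot: [0.768, 0.641, -0.004, -0.001]
contact_force: [-10.0, -3.5, 14.4]
width: 0.0128
finger_force: 81.3
```

```bash
python3 -m creep '[[[0.01,0.08,0],0,5],[[0.01,0.08,0],0,5],[[0,0,0.02],0,5],[[0,0,0],0,5],[[0,0,0],0,5],[[0,0,0],0,5]]'
python3 - <<'E'
from m import *
p,im,(H,S,V)=look("w9"); s,a=tool(); print(s["moment"],s["eef_rot"])
cv2.imwrite("pics/w9c.png",im)
E
```

```text
t: 19.43
eef_pos: [0.6264, 0.1922, 0.0354]
eef_rot: [0.768, 0.641, -0.005, -0.001]
contact_force: [-9.6, -5.0, 12.2]
width: 0.0127
finger_force: 80.9
19.4333 [0.6264 0.1922 0.0354] -10.33 0.0127 [-9.6 -5.  12.2]
[-0.70915971  1.42005255 -0.00576423] [ 7.67861491e-01  6.40598594e-01 -4.65563670e-03 -7.04709314e-04]
```

View pics/w9c.png

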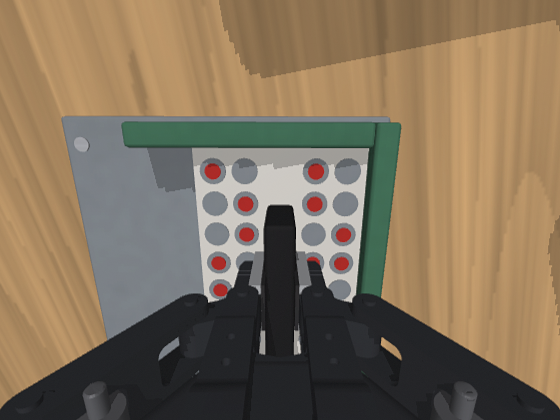

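The view shows the plate's long edge along the far stop on the right (368,200), and its short edge at the side stop on top (250,147) with no visible gap. I'll push on to confirm by force.

```bash
python3 -m creep '[[[0.01,0.08,0],0,5],[[0.01,0.08,0],0,5],[[0,0,0],0,5],[[0,0,0],0,5],[[0,0,0],0,5]]'; python3 -m creep '[[[0.01,0.08,0],0,5],[[0.01,0.08,0],0,5],[[0,0,0],0,5],[[0,0,0],0,5],[[0,0,0],0,5]]'
```

```text
t: 19.9
eef_pos: [0.6264, 0.1922, 0.0354]
eef_rot: [0.768, 0.64, -0.007, 0.001]
contact_force: [-11.0, -10.6, 15.9]
width: 0.0126
finger_force: 81.5
t: 20.32
eef_pos: [0.6263, 0.1921, 0.0354]
eef_rot: [0.769, 0.639, -0.011, 0.002]
contact_force: [-12.0, -14.9, 19.1]
width: 0.0128
finger_force: 82.1
```

Both contacts are firm. The tool is tilting slightly under the y push, so I'll ease it back to a moderate press.

```bash
cat > st.py <<'E'
from m import *
s,a=tool(); r=Ro.from_quat(s["eef_rot"]).as_matrix()
print(s["t"],s["eef_pos"].round(4),"yaw",round(a,2),"tilt z",r[:,2].round(4),"F",s["contact_force"].round(1),"M",s["moment"].round(2))
E
python3 -m creep '[[[0,-0.1,0],0,5],[[0,-0.1,0],0,5],[[0,0,0],0,5],[[0,0,0],0,5],[[0,0,0],0,5]]' >/dev/null; python3 st.py
python3 - <<'E'
from m import *
p,im,_=look("w10"); q=viewer.camera_params("side"); b=viewer.capture("side"); 
cv2.imwrite("pics/end.png",np.hstack([cv2.resize(im[100:310,100:440],(400,247)),cv2.resize(b[200:323,140:339],(400,247),interpolation=cv2.INTER_CUBIC)]))
E
```

```text
20.7333 [0.6263 0.1922 0.0353] yaw -10.4 tilt z [-0.0114 -0.0098 -0.9999] F [-12.8  -8.8  16.1] M [-1.47  1.85 -0.11]
20.7333 [0.6263 0.1922 0.0353] -10.4 0.0126 [-12.8  -8.8  16.1]
```

View pics/end.png

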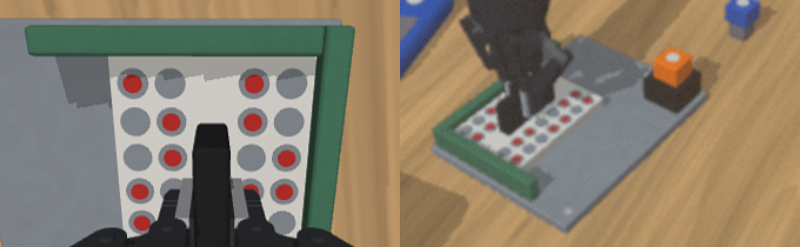

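Flat, in the corner, plug seated. The x push has tilted the tool 0.65°, so I'll ease it a little for an even press.

```bash
python3 -m creep '[[[-0.06,0.01,0],0,5],[[-0.06,0.01,0],0,5],[[0,0,0],0,5],[[0,0,0],0,5],[[0,0,0],0,5],[[0,0,0],0,5]]' >/dev/null; python3 st.py
```

```text
21.3333 [0.6263 0.1921 0.0353] yaw -10.45 tilt z [-0.0054 -0.0091 -0.9999] F [-6.3 -7.5 11.8] M [-1.45  0.98 -0.01]
```

```bash
python3 -m creep '[[[0.05,-0.02,0],0,5],[[0,0,0],0,5],[[0,0,0],0,5],[[0,0,0],0,5],[[0,0,0],0,5],[[0,0,0],0,5],[[0,0,0],0,5],[[0,0,0],0,5]]' >/dev/null; python3 st.py; python3 -c "
from rig import job; print(job.sign_off())"
```

```text
22.0 [0.6263 0.1922 0.0353] yaw -10.42 tilt z [-0.0078 -0.009  -0.9999] F [-7.8 -8.2 12.9] M [-1.41  1.32 -0.05]
the job is handed in; nothing more can be done
None
```

The job is handed in at 22 s: the orange reference block is home in the socket, and the white plate is flat in the corner, still gripped and pressing about 6 N on the far stop and 9 N on the side stop; the spare, droppers and vial were not touched.

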